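Fit the clip bar to the helping-hand stand

ROBOT

A 6-joint arm with a two-finger parallel gripper is mounted at the origin on the work surface. World frame = base frame: x ahead of the robot, y to its left, z up, the work surface at z = 0. Lengths are in m, angles in rad, forces in N, time in s.
With the tool pointing down it reaches from about 0.4 to 0.825 m from the base axis. Payload 7 kg.
Tool frame: the origin (TCP) lies at the centre of the arm's flange, where the gripper is bolted on; the fingertips stand 178 mm ahead of it and the grasp point (between the pads) lies 159 mm ahead of it; x points along the fingers, z is the direction in which the jaws open and shut, and the axes are right-handed (so a half turn about x gives the same grasp; the last joint's range is limited). The gripper opens to 88 mm and grips with 3 to 60 N. Pads are 19 mm wide; open, the fingers measure 130 mm over their backs; the gripper's body (78 mm by 193 mm) begins 47 mm behind the grasp point.
Start: joints at [-0.829, 0.359, 0.012, 0, -1.224, -0.288], TCP at [0.296, -0.607, 0.405] pointing down, gripper open.
Joint ranges: [-3.07, 3.07], [-1.43, 2.12], [-1.02, 1.25], [-3.03, 1.67], [-3.05, -0], [-3.03, 3.03]. Speed limits (rad/s): [2.39, 2.39, 3.01, 3.14, 3.14, 3.14].

INTERFACE

Orientations are given as [roll, pitch, yaw] about the fixed x, y, z axes, in that order (R = Rz(yaw) Ry(pitch) Rx(roll)).
In Python, from station import telemetry, optics, job_done, finder gives the robot as it stands.
- The arm moves only by the tool play_rows, never from a script. Its argument "steps" is a list of rows, each an object of numbers: "gripper": the opening, from 0 (shut) to 1 (fully open); "tx", "ty", "tz": the shift along the tool's x, y, z in units of 25 mm (1.0 is 25 mm); "ax", "ay", "az": the turn, a rotation vector about the tool's x, y, z in units of 6 degrees (1.0 is 6 degrees). In form: [{"gripper": .., "tx": .., "ty": .., "tz": .., "ax": .., "ay": .., "az": ..}, ...]. A call has 1 to 20 rows; each row shifts and turns the commanded pose from where the row before left it, along the tool's axes as they then stand; what a row does not reach is not made up. A row lasts 1/12 s, in which the tool goes at most 41.7 mm and 7.16 degrees, less where a joint would pass 70% of its speed; a pose out of reach is approached as far as the arm can. A call is refused whole if a number of a shift passes 1 or a number of a turn 1, either way. A call with a gripper value outside its range is refused whole. The fingers move at their own pace and stop on an object; "newtons" is the grip in N (left out, the last holds). Time passes only in rows, so rows that do not move let the fingers close. It gives the time, the measured TCP pose, the force and the opening at its end, in the units of the state.
- telemetry.get_state(): the state, without advancing time (a new reading comes with each control period).
- optics.grab_frame(name): name is "side" or "top" or "wrist"; returns the picture (480x640x3 uint8, red, green, blue); there is no depth.
- optics.calibration(name): a dict with "fx", "fy", "cx", "cy" (pixels), "k1" (the pictures are not rectified: a ray, as slopes to the right and down, at radius r is drawn at 1 + k1 r^2 times it, then the intrinsics apply), "T" (4x4, takes a point from camera to world coordinates); the wrist camera has in their place "mount" (4x4, takes a point from camera to tool coordinates, whose origin is the TCP and whose axes are the tool frame's). Camera axes: x right, y down, z forward; pixel columns grow to the right and rows downward; lengths in m; the calibration is good to about 2 mm. A picture is of the moment at which its call begins: read the wrist's pose just before it. calibration takes no time and is no camera call.
- job_done(): hands the job in, once; it reports no verdict.
Trained networks look in the newest picture that a camera, given by its name, has taken for a name from the list of things; names that differ only in an ending like _2 or _b are one class to them, and where a whole thing is asked for, a point or a joint stands for the part that bears it (a point fixed in the world has none). Each returns a list of dicts, best first, with "confidence" (0 to 1); they miss things now and then, are a little off and sometimes report something else, mostly with a low value. They report only what shows in the picture. A call takes as long as a camera call. They do not tell look-alikes from the thing itself.
- finder.look_for(query, camera): "extent" ([left, top, right, bottom] in pixels, round what is visible of it).
- finder.silhouettes(query, camera): "pixels" (480x640 bool, what is visible of it) and "extent" ([left, top, right, bottom] in pixels, round what is visible of it).
- finder.pinpoint(query, camera): "location" ([row, column] in pixels: a listed point, or the origin of a listed thing).
The state is a dict: "t": time; "q": joint angles; "qd": joint speeds; "joint_efforts": joint torques, N m; "eef_pos": TCP position; "ee_rot": TCP orientation; "force": force on the tool from outside, world axes, zero at the start; "moment": the same for the moment, N m; "width": finger opening in m.
Only numpy, scipy, OpenCV 4.12 (cv2) and the standard library are available. Lean on these libraries where they do the work, as an engineer would, in place of code of your own. Each camera call takes 0.05 s, during which the arm holds its last target.

TASK

Fit the blue clip bar to the black helping-hand stand: lower its drilled hub over the stand's upright steel rod, keeping the bar level, until it sits fully home and flat on the brass collar, then let go. Lower it gently rather than dropping it, and leave the red clip bar, whose hole is too small for this rod, where it lies.

Things in the scene. Friction and masses are not known exactly. Their poses are not given: they have to be found in the camera images.
- blue_bar: Loose bar, 0.13 kg, 260 mm long, BLUE hub and ends. Origin: hub's underside centre; x along bar, z up. Hub: tube 48 mm across, 36 tall, 26 mm through hole. Each side: arm 14 mm wide (y), 14 high, mid-height 25 mm, grip at 25 to 92 mm from hub axis; end block 34 high to 109 mm, clip to 130. Balances at hub. Lies flat on the table left or right of the stand, x within 30 degrees of world x.
- red_bar: Bystander: clip bar of the same shape, size, origin and axes, but with a RED hub and ends, and a hole of only 8 mm, which does not pass over the rod. Lies on the other side of the stand. Leave it alone.
- seat (a point): On the rod axis of the fixed black helping-hand stand, at the top of its brass collar (48 mm diameter), 50 mm above the table; z up. The steel rod, 12 mm diameter, rises 85 mm above this point, its last 13 mm tapering to 4 mm. The seated hub's underside rests at this height. Foot: 140 x 85 mm, 22 mm high. The bar may point any way about the rod.
There are look-alikes about, which are no part of the job. Leave any purple look-alike of the part that bears seat alone.

How it is judged:
By the outcome, as a careful person would: the job done as asked, in the order asked, and still so for the second after the job is handed in, with the robot touching nothing.
It also fails if it takes over 48 s, if anything falls off the work surface, if the arm or the gripper's body presses on something with over 40 N, if the wrist force passes 120 N, or if a joint passes its speed limit or range.

## Working session

There is one attempt and no reset: what is moved stays moved. The work goes in short steps, Python scripts to look and compute and a tool call to move; the robot and the scene stay as the last step left them, time stands still between calls to the robot, and variables do not carry over. Pictures are saved under pics/ and viewed, and the job is handed in when it is done.

Besides the shell and the picture viewer there is one more tool, called after "Emit:" as a command line: name --argument value ..., lists and objects as JSON in quotes. play_rows: Moves the arm, as the interface text tells. Its arguments: {"type":"object","properties":{"steps":{"type":"array"},"newtons":{"type":"number"}},"required":["steps"]}

```bash
mkdir -p pics; ls; python3 - <<'E'
from station import telemetry, optics, finder
import cv2
s=telemetry.get_state(); print(s)
for n in ["side","top"]:
    im=optics.grab_frame(n); cv2.imwrite(f"pics/{n}0.png",im[:,:,::-1])
    print(n,optics.calibration(n))
    for q in ["blue_bar","red_bar","seat"]:
        print(q,[(r['confidence'],r['location']) for r in finder.pinpoint(q,n)])
print(optics.calibration("wrist"), telemetry.get_state()['t'])
E
```

```text
pics
{'t': 0.0, 'q': array([-8.28924691e-01,  3.59385182e-01,  1.10953651e-02, -3.33624095e-04,
       -1.22409940e+00, -2.88105182e-01]), 'qd': array([-1.18360359e-03,  7.28071264e-04,  4.67465485e-04,  7.54170245e-04,
       -1.08449152e-03, -1.85009177e-05]), 'joint_efforts': array([-5.40043675e-04, -5.82720387e+01,  2.93068027e+01,  6.99712694e+00,
        7.16385766e-03, -1.48129961e-04]), 'eef_pos': array([ 0.29581215, -0.60652716,  0.40374242]), 'ee_rot': array([0.09372311, 1.56917284, 2.11817228]), 'force': array([ 0.23165488, -0.09196591,  0.19297925]), 'moment': array([ 0.02222834, -0.01103197,  0.02271755]), 'width': 0.08808889435297693}
side {'fx': 434.537502541002, 'fy': 434.537502541002, 'cx': 322.32607945203426, 'cy': 241.7681668625061, 'k1': -0.013913878090774183, 'T': array([[ 0.82659978, -0.29673858,  0.47820395,  0.12139183],
       [-0.56277354, -0.44235901,  0.6982868 , -0.50747914],
       [ 0.00432919, -0.84632424, -0.53265048,  0.43571692],
       [ 0.        ,  0.        ,  0.        ,  1.        ]])}
blue_bar [(0.61, [333.8, 471.0])]
red_bar [(0.96, [202.6, 
[... 354 characters left out ...]
5, -0.9961046 ,  0.94045922],
       [ 0.        ,  0.        ,  0.        ,  1.        ]])}
blue_bar [(0.73, [191.5, 466.6])]
red_bar [(0.86, [224.7, 155.0])]
seat [(0.76, [340.3, 446.4]), (0.66, [165.6, 339.6])]
{'fx': 394.04515887820054, 'fy': 394.04515887820054, 'cx': 323.3456556291696, 'cy': 238.34051212701232, 'k1': -0.05176976151275483, 'mount': array([[ 6.09479228e-04, -2.68524665e-01,  9.63272616e-01,
         2.03677696e-02],
       [ 3.30282321e-04, -9.63272688e-01, -2.68524894e-01,
         7.27003176e-02],
       [ 9.99999760e-01,  4.81812261e-04, -4.98405745e-04,
         1.70716363e-04],
       [ 0.00000000e+00,  0.00000000e+00,  0.00000000e+00,
         1.00000000e+00]])} 0.4
```

View pics/top0.png

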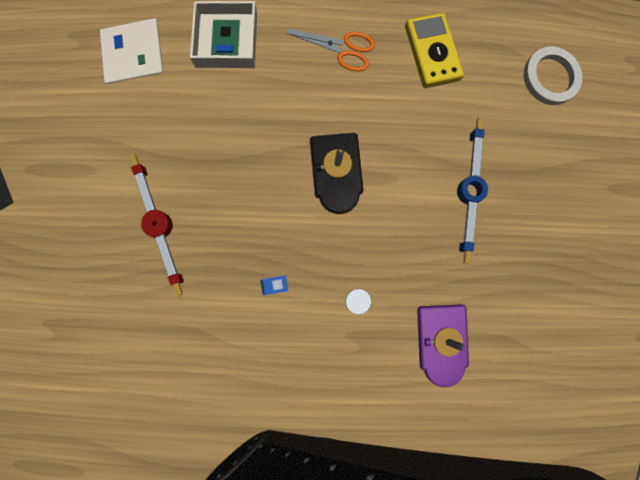

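View pics/side0.png

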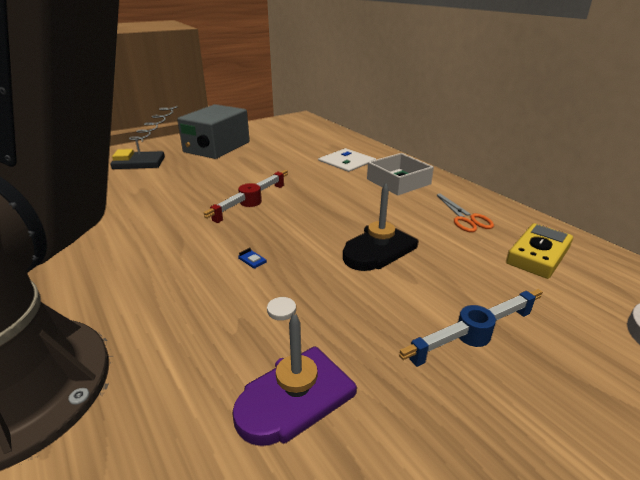

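The top view shows the black stand with its collar at about (338,163) col,row. The blue bar's hub is at (473,189) and the red bar's hub at (155,223). The purple look-alike stand is at (448,342) and is to be left alone. The target stand is the black one, because the task says black. Next I'll confirm it in a crop and measure.

```bash
cat > h.py <<'E'
import numpy as np, cv2
from station import telemetry, optics, finder
from scipy.spatial.transform import Rotation as R
def D(c): return np.array([c['k1'],0,0,0,0.])
def K(c): return np.array([[c['fx'],0,c['cx']],[0,c['fy'],c['cy']],[0,0,1.]])
def camT(n,s=None):
    c=optics.calibration(n)
    if n!='wrist': return c,c['T']
    T=np.eye(4);T[:3,:3]=R.from_euler('xyz',s['ee_rot']).as_matrix();T[:3,3]=s['eef_pos']
    return c,T@c['mount']
def ray(n,uv,s=None):
    c,T=camT(n,s)
    p=cv2.undistortPoints(np.array([[uv]],float),K(c),D(c))[0,0]
    return T[:3,3],T[:3,:3]@np.array([p[0],p[1],1])
def atz(n,uv,z,s=None):
    o,d=ray(n,uv,s); return o+d*(z-o[2])/d[2]
def tri(rs):
    A=0;b=0
    for o,d in rs:
        d=d/np.linalg.norm(d);P=np.eye(3)-np.outer(d,d);A=A+P;b=b+P@o
    return np.linalg.solve(A,b)
def proj(n,P,s=None):
    c,T=camT(n,s);P=np.atleast_2d(P);Q=(P-T[:3,3])@T[:3,:3]
    return cv2.projectPoints(Q,np.zeros(3),np.zeros(3),K(c),D(c))[0][:,0]
E
cat > a.py <<'E'
from h import *
im=cv2.imread('pics/top0.png'); sd=cv2.imread('pics/side0.png')
b=lambda i,x0,x1,y0,y1,f:cv2.resize(i[y0:y1,x0:x1],None,fx=f,fy=f,interpolation=cv2.INTER_CUBIC)
A=np.zeros((600,800,3),np.uint8)
def put(c,x,y): A[y:y+c.shape[0],x:x+c.shape[1]]=c
put(b(im,295,375,120,220,3),0,0); put(b(im,430,515,110,270,3)[:480],250,0)
put(b(sd,340,430,180,275,3),510,0); put(b(sd,395,550,285,370,1.8),510,300)
cv2.imwrite('pics/crop1.png',A)
hsv=cv2.cvtColor(im,cv2.COLOR_BGR2HSV)
m=cv2.inRange(hsv,(100,120,40),(125,255,255)); 
n,l,st,ce=cv2.connectedComponentsWithStats(m)
for i in range(1,n):
    if st[i,4]>25: print('blue top',st[i],ce[i])
m=cv2.inRange(hsv,(12,150,120),(25,255,255))
# collars
n,l,st,ce=cv2.connectedComponentsWithStats(m)
for i in range(1,n):
    if st[i,4]>150: print('brass?',st[i],ce[i])
# seat
for z in [.05]:
    print('collar top view',atz('top',(338,163),z)); print('side',atz('side',(381.5,229),z))
print('hub tri',tri([ray('top',(473.5,189)),ray('side',(477,314))]))
print('hub',atz('top',(473.5,189),.036),atz('side',(478,315),.036))
E
python3 a.py
```

```text
blue top [114  35   9  13  91] [117.8021978   41.02197802]
blue top [215  45  18   8 121] [223.88429752  48.04958678]
blue top [474 129  10   8  74] [478.41891892 132.67567568]
blue top [461 176  27  26 387] [473.74935401 188.54521964]
blue top [463 242  11   9  83] [467.95180723 245.90361446]
blue top [261 276  27  19 266] [273.21428571 284.9962406 ]
brass? [ 407   12   57   72 1052] [434.89448669  45.11596958]
brass? [337  31  38  41 536] [356.05037313  50.97201493]
brass? [324 150  28  27 445] [336.81348315 164.5258427 ]
brass? [435 329  27  27 424] [446.30188679 340.96698113]
collar top view [ 0.58352658 -0.02064169  0.05      ]
side [ 0.57732861 -0.0248401   0.05      ]
hub tri [ 0.55019341 -0.25650888  0.03762925]
hub [ 0.55064037 -0.25714334  0.036     ] [ 0.55125046 -0.25751281  0.036     ]
```

View pics/crop1.png

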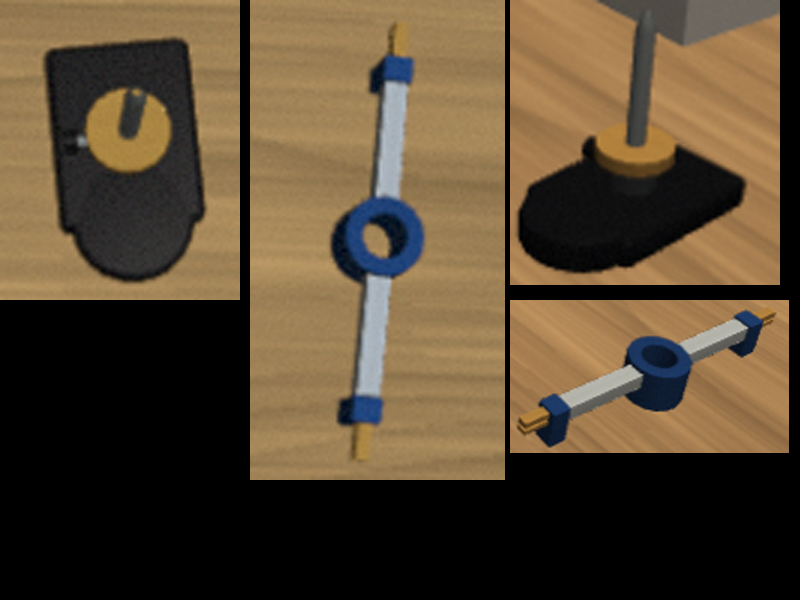

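```bash
cat > b.py <<'E'
from h import *
a=atz('top',(478.4,132.5),.03);b=atz('top',(468,246),.03)
print(a,b,(a+b)/2,np.linalg.norm(a-b),np.degrees(np.arctan2(*(a-b)[[1,0]])))
# side: end blocks top centres approx
print(atz('side',(419,347),.03),atz('side',(528,303),.03))
print('purple',atz('top',(446.5,341),.05))
# rod tips
print('tip tri',tri([ray('top',(340.5,151.5)),ray('side',(385,184))]), atz('top',(340.5,151.5),.135),atz('side',(385,184),.135))
s=telemetry.get_state();M=R.from_euler('xyz',s['ee_rot']).as_matrix();print(M.round(3))
E
python3 b.py
```

```text
[ 0.65380431 -0.26888448  0.03      ] [ 0.45201621 -0.24930029  0.03      ] [ 0.55291026 -0.25909238  0.03      ] 0.20273621839686767 -5.543379110560641
[ 0.4464336  -0.25114637  0.03      ] [ 0.63852398 -0.27758884  0.03      ]
purple [ 0.29114772 -0.20892642  0.05      ]
tip tri [ 0.58182599 -0.01970595  0.13293872] [ 0.581783   -0.01994735  0.135     ] [ 0.57804428 -0.02289983  0.135     ]
[[-0.    -0.899 -0.438]
 [ 0.    -0.438  0.899]
 [-1.     0.     0.   ]]
```

Emit:
play_rows --steps '[{"gripper":1,"ty":-0.4,"tz":0.15,"tx":0.1},{"ty":-0.9,"tz":0.34,"tx":0.2,"gripper":1},{"ty":-0.95,"tz":0.35,"tx":0.2,"gripper":1},{"ty":-0.95,"tz":0.35,"tx":0.2,"gripper":1},{"ty":-0.95,"tz":0.35,"tx":0.2,"gripper":1},{"ty":-0.95,"tz":0.35,"tx":0.2,"gripper":1},{"ty":-0.95,"tz":0.35,"tx":0.2,"gripper":1},{"ty":-0.95,"tz":0.35,"tx":0.2,"gripper":1},{"ty":-0.95,"tz":0.35,"tx":0.2,"gripper":1},{"ty":-0.95,"tz":0.35,"tx":0.2,"gripper":1},{"ty":-0.95,"tz":0.35,"tx":0.2,"gripper":1},{"ty":-0.95,"tz":0.35,"tx":0.2,"gripper":1},{"ty":-0.95,"tz":0.35,"tx":0.2,"gripper":1},{"ty":-0.95,"tz":0.35,"tx":0.2,"gripper":1},{"ty":-0.95,"tz":0.35,"tx":0.2,"gripper":1},{"ty":-0.95,"tz":0.35,"tx":0.2,"gripper":1},{"ty":-0.95,"tz":0.35,"tx":0.2,"gripper":1},{"ty":-0.95,"tz":0.35,"tx":0.2,"gripper":1},{"ty":-0.95,"tz":0.35,"tx":0.2,"gripper":1},{"ty":-0.3,"tz":0.1,"tx":0.2,"gripper":1}]'

```text
invalid input
```

Emit:
play_rows --steps '[{"gripper":1,"ax":0.5},{"gripper":1,"ax":0.9},{"gripper":1,"ax":0.9},{"gripper":1,"ax":0.9},{"gripper":1,"ax":0.9},{"gripper":1,"ax":0.8},{"gripper":1,"ax":0.4},{"gripper":1},{"gripper":1},{"gripper":1}]'

```text
invalid input
```

```bash
cat > c.py <<'E'
from h import *
import pickle
s=telemetry.get_state(); im=optics.grab_frame('wrist'); cv2.imwrite('pics/w1.png',im[:,:,::-1]); pickle.dump(s,open('s1.pkl','wb'))
print(s['t'],s['eef_pos'],R.from_euler('xyz',s['ee_rot']).as_matrix().round(3))
E
python3 c.py
```

```text
0.4 [ 0.2958414  -0.60666955  0.40453107] [[-0.    -0.899 -0.438]
 [ 0.    -0.438  0.899]
 [-1.     0.     0.   ]]
```

View pics/w1.png

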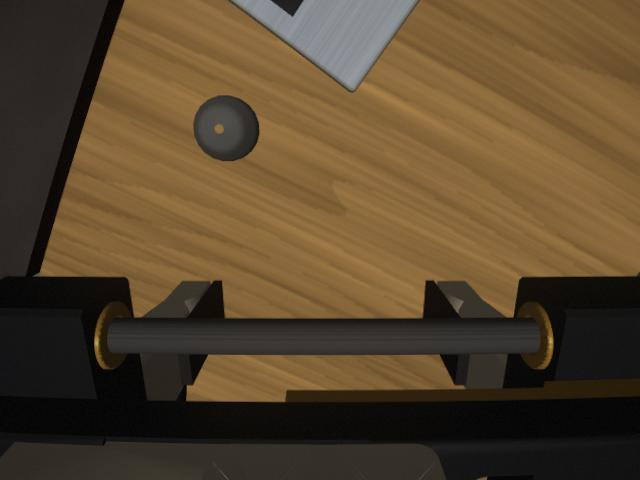

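The move was refused, probably because each row needs every key. The wrist view shows the fingers at columns 200 and 450, with a guide rod across row 335.

Emit:
play_rows --steps '[{"gripper":1,"tx":0.1,"ty":-0.4,"tz":0.15,"ax":0,"ay":0,"az":0},{"gripper":1,"tx":0.2,"ty":-0.9,"tz":0.34,"ax":0,"ay":0,"az":0},{"gripper":1,"tx":0.2,"ty":-0.95,"tz":0.35,"ax":0,"ay":0,"az":0},{"gripper":1,"tx":0.2,"ty":-0.95,"tz":0.35,"ax":0,"ay":0,"az":0},{"gripper":1,"tx":0.2,"ty":-0.95,"tz":0.35,"ax":0,"ay":0,"az":0},{"gripper":1,"tx":0.2,"ty":-0.95,"tz":0.35,"ax":0,"ay":0,"az":0},{"gripper":1,"tx":0.2,"ty":-0.95,"tz":0.35,"ax":0,"ay":0,"az":0},{"gripper":1,"tx":0.2,"ty":-0.95,"tz":0.35,"ax":0,"ay":0,"az":0},{"gripper":1,"tx":0.2,"ty":-0.95,"tz":0.35,"ax":0,"ay":0,"az":0},{"gripper":1,"tx":0.2,"ty":-0.95,"tz":0.35,"ax":0,"ay":0,"az":0},{"gripper":1,"tx":0.2,"ty":-0.95,"tz":0.35,"ax":0,"ay":0,"az":0},{"gripper":1,"tx":0.2,"ty":-0.95,"tz":0.35,"ax":0,"ay":0,"az":0},{"gripper":1,"tx":0.2,"ty":-0.95,"tz":0.35,"ax":0,"ay":0,"az":0},{"gripper":1,"tx":0.2,"ty":-0.95,"tz":0.35,"ax":0,"ay":0,"az":0},{"gripper":1,"tx":0.2,"ty":-0.95,"tz":0.35,"ax":0,"ay":0,"az":0},{"gripper":1,"tx":0.2,"ty":-0.95,"tz":0.35,"ax":0,"ay":0,"az":0},{"gripper":1,"tx":0.2,"ty":-0.95,"tz":0.35,"ax":0,"ay":0,"az":0},{"gripper":1,"tx":0.2,"ty":-0.95,"tz":0.35,"ax":0,"ay":0,"az":0},{"gripper":1,"tx":0.2,"ty":-0.95,"tz":0.35,"ax":0,"ay":0,"az":0},{"gripper":1,"tx":0.2,"ty":-0.3,"tz":0.1,"ax":0,"ay":0,"az":0}]'

```text
t: 2.12
eef_pos: [0.6252, -0.2623, 0.3068]
ee_rot: [-1.995, 1.57, 0.032]
force: [0.2, -0.4, 0.1]
width: 0.0875
```

Emit:
play_rows --steps '[{"gripper":1,"tx":0,"ty":0,"tz":0,"ax":0.5,"ay":0,"az":0},{"gripper":1,"tx":0,"ty":0,"tz":0,"ax":0.9,"ay":0,"az":0},{"gripper":1,"tx":0,"ty":0,"tz":0,"ax":0.9,"ay":0,"az":0},{"gripper":1,"tx":0,"ty":0,"tz":0,"ax":0.9,"ay":0,"az":0},{"gripper":1,"tx":0,"ty":0,"tz":0,"ax":0.9,"ay":0,"az":0},{"gripper":1,"tx":0,"ty":0,"tz":0,"ax":0.8,"ay":0,"az":0},{"gripper":1,"tx":0,"ty":0,"tz":0,"ax":0.4,"ay":0,"az":0},{"gripper":1,"tx":0,"ty":0,"tz":0,"ax":0,"ay":0,"az":0},{"gripper":1,"tx":0,"ty":0,"tz":0,"ax":0,"ay":0,"az":0},{"gripper":1,"tx":0,"ty":0,"tz":0,"ax":0,"ay":0,"az":0}]'

```text
t: 2.95
eef_pos: [0.6229, -0.2651, 0.3071]
ee_rot: [0.471, 1.571, 1.942]
force: [-1.2, -0.2, -0.0]
width: 0.0873
```

```bash
python3 c.py
```

```text
2.95 [ 0.62294946 -0.26507479  0.30714067] [[-0.    -0.995  0.099]
 [ 0.     0.099  0.995]
 [-1.     0.     0.   ]]
```

View pics/w1.png

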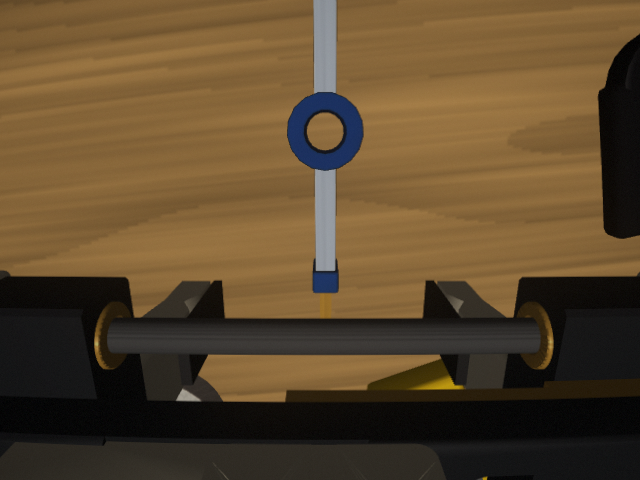

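The wrist view shows the blue hub centred at about (325,131), with the bar vertical in the picture, so the jaws are aligned across the bar.

```bash
cat > d.py <<'E'
from h import *
import pickle
s=pickle.load(open('s1.pkl','rb'))
im=cv2.imread('pics/w1.png');hsv=cv2.cvtColor(im,cv2.COLOR_BGR2HSV)
m=cv2.inRange(hsv,(105,120,40),(125,255,255));c,_=cv2.findContours(m,cv2.RETR_EXTERNAL,cv2.CHAIN_APPROX_NONE)
for k in c:
    if cv2.contourArea(k)>200: print(cv2.minEnclosingCircle(k),cv2.boundingRect(k))
h=atz('wrist',(325.2,131.3),.036,s); e=atz('wrist',(325.5,282),.034,s)
M=R.from_euler('xyz',s['ee_rot']).as_matrix()
print('hub',h,'end',e,np.linalg.norm(h-e),'tool',M.T@(h-s['eef_pos']),M.T@(e-s['eef_pos']))
print(np.degrees(np.arctan2(*(e-h)[[1,0]])), s['force'])
E
python3 d.py
```

```text
((324.6540222167969, 281.8031921386719), 14.605338096618652) (313, 272, 25, 20)
((324.5, 130.6216278076172), 38.802635192871094) (287, 93, 76, 77)
hub [ 0.5521543  -0.25702698  0.036     ] end [ 0.65192953 -0.26662301  0.034     ] 0.10025557546983747 tool [0.2711419  0.07123995 0.00096157] [ 0.27314023 -0.02899503  0.00133122]
-5.493608937898477 [-1.17709183 -0.16692046 -0.00992784]
```

Emit:
play_rows --steps '[{"gripper":1,"tx":0.4,"ty":0,"tz":0.04,"ax":0,"ay":0,"az":0},{"gripper":1,"tx":0.8,"ty":0,"tz":0,"ax":0,"ay":0,"az":0},{"gripper":1,"tx":0.8,"ty":0,"tz":0,"ax":0,"ay":0,"az":0},{"gripper":1,"tx":0.8,"ty":0,"tz":0,"ax":0,"ay":0,"az":0},{"gripper":1,"tx":0.8,"ty":0,"tz":0,"ax":0,"ay":0,"az":0},{"gripper":1,"tx":0.6,"ty":0,"tz":0,"ax":0,"ay":0,"az":0},{"gripper":1,"tx":0.4,"ty":0,"tz":0,"ax":0,"ay":0,"az":0},{"gripper":1,"tx":0.25,"ty":0,"tz":0,"ax":0,"ay":0,"az":0},{"gripper":1,"tx":0,"ty":0,"tz":0,"ax":0,"ay":0,"az":0},{"gripper":1,"tx":0,"ty":0,"tz":0,"ax":0,"ay":0,"az":0}]'

```text
t: 3.83
eef_pos: [0.6234, -0.2642, 0.186]
ee_rot: [-2.687, 1.571, -1.218]
force: [0.4, 0.0, 0.7]
width: 0.0878
```

Emit:
play_rows --steps '[{"gripper":0,"tx":0,"ty":0,"tz":0,"ax":0,"ay":0,"az":0},{"gripper":0,"tx":0,"ty":0,"tz":0,"ax":0,"ay":0,"az":0},{"gripper":0,"tx":0,"ty":0,"tz":0,"ax":0,"ay":0,"az":0},{"gripper":0,"tx":0,"ty":0,"tz":0,"ax":0,"ay":0,"az":0},{"gripper":0,"tx":0,"ty":0,"tz":0,"ax":0,"ay":0,"az":0},{"gripper":0,"tx":0,"ty":0,"tz":0,"ax":0,"ay":0,"az":0},{"gripper":0,"tx":0,"ty":0,"tz":0,"ax":0,"ay":0,"az":0},{"gripper":0,"tx":0,"ty":0,"tz":0,"ax":0,"ay":0,"az":0},{"gripper":0,"tx":0,"ty":0,"tz":0,"ax":0,"ay":0,"az":0},{"gripper":0,"tx":0,"ty":0,"tz":0,"ax":0,"ay":0,"az":0},{"gripper":0,"tx":0,"ty":0,"tz":0,"ax":0,"ay":0,"az":0},{"gripper":0,"tx":0,"ty":0,"tz":0,"ax":0,"ay":0,"az":0}]' --newtons 50

```text
t: 4.83
eef_pos: [0.6231, -0.2642, 0.1859]
ee_rot: [1.243, 1.571, 2.712]
force: [-0.0, -0.6, -0.8]
width: 0.0134
```

Emit:
play_rows --steps '[{"gripper":0,"tx":-0.15,"ty":0,"tz":0,"ax":0,"ay":0,"az":0},{"gripper":0,"tx":-0.35,"ty":0,"tz":0,"ax":0,"ay":0,"az":0},{"gripper":0,"tx":-0.6,"ty":0,"tz":0,"ax":0,"ay":0,"az":0},{"gripper":0,"tx":-0.8,"ty":0,"tz":0,"ax":0,"ay":0,"az":0},{"gripper":0,"tx":-0.8,"ty":0,"tz":0,"ax":0,"ay":0,"az":0},{"gripper":0,"tx":-0.8,"ty":0,"tz":0,"ax":0,"ay":0,"az":0},{"gripper":0,"tx":-0.8,"ty":0,"tz":0,"ax":0,"ay":0,"az":0},{"gripper":0,"tx":-0.8,"ty":0,"tz":0,"ax":0,"ay":0,"az":0},{"gripper":0,"tx":-0.7,"ty":0,"tz":0,"ax":0,"ay":0,"az":0},{"gripper":0,"tx":-0.5,"ty":0,"tz":0,"ax":0,"ay":0,"az":0},{"gripper":0,"tx":-0.3,"ty":0,"tz":0,"ax":0,"ay":0,"az":0},{"gripper":0,"tx":0,"ty":0,"tz":0,"ax":0,"ay":0,"az":0},{"gripper":0,"tx":0,"ty":0,"tz":0,"ax":0,"ay":0,"az":0}]'

```text
t: 5.92
eef_pos: [0.6229, -0.2641, 0.3506]
ee_rot: [0.11, 1.57, 1.58]
force: [0.2, -0.4, -2.5]
width: 0.0136
```

```bash
sed -i "s/^s=/n='w2';s=/; s/'pics\/w1.png'/f'pics\/{n}.png'/; s/'s1.pkl'/f'{n}.pkl'/" c.py; cat >> c.py <<'E'
i2=optics.grab_frame('side'); cv2.imwrite(f'pics/{n}s.png',i2[:,:,::-1])
A=np.hstack([cv2.resize(im,(400,300)),cv2.resize(i2,(400,300))]);cv2.imwrite(f'pics/{n}b.png',A[:,:,::-1])
print(s['force'],s['width'])
E
python3 c.py
```

```text
5.9167 [ 0.62294332 -0.26408818  0.35063119] [[-0.    -0.995  0.101]
 [ 0.     0.101  0.995]
 [-1.     0.     0.   ]]
[ 0.23578033 -0.42708199 -2.45845808] 0.013637123537714369
```

View pics/w2b.png

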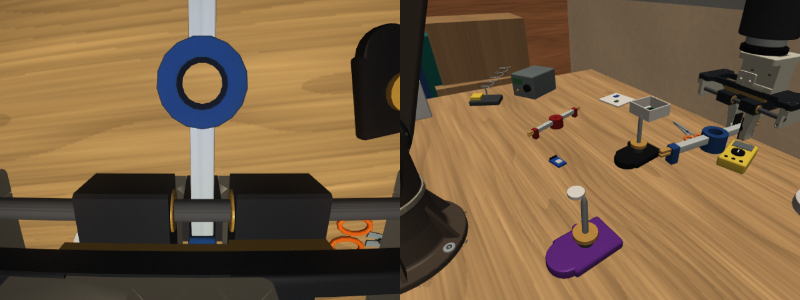

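The picture shows the bar held and level, with the hub right under the wrist camera. Next I check levelness against the predicted position, then traverse.

```bash
cat > e.py <<'E'
from h import *
import pickle,sys
n='w2'
s=pickle.load(open(n+'.pkl','rb'));im=cv2.imread(f'pics/{n}.png');hsv=cv2.cvtColor(im,cv2.COLOR_BGR2HSV)
m=cv2.inRange(hsv,(105,120,40),(125,255,255));c,_=cv2.findContours(m,cv2.RETR_EXTERNAL,cv2.CHAIN_APPROX_NONE)
k=max(c,key=cv2.contourArea);print(cv2.minEnclosingCircle(k),cv2.boundingRect(k))
M=R.from_euler('xyz',s['ee_rot']).as_matrix()
for th in (-3,0,3):
    t=np.radians(th); c0=np.array([.161,0,0]); u=np.array([np.sin(t),np.cos(t),0]); up=np.array([-np.cos(t),np.sin(t),0])
    h=c0+.071*u+.011*up
    P=[h]+[h+.024*(np.cos(a)*u+np.sin(a)*np.array([0,0,1])) for a in np.linspace(0,6.28,60)]
    q=proj('wrist',s['eef_pos']+np.array(P)@M.T,s); print(th,q[0],q[1:].min(0),q[1:].max(0))
E
python3 e.py
```

```text
((323.0, 130.4895782470703), 74.81132507324219) (251, 57, 145, 149)
-3 [323.49765563 136.85012144] [246.27717229  53.43678273] [400.74469923 211.58063962]
0 [323.50673313 134.45736463] [248.44061386  53.9593281 ] [398.59564555 208.21567581]
3 [323.51513484 132.80053129] [250.53026237  55.33449368] [396.51933623 205.31775053]
```

Emit:
play_rows --steps '[{"gripper":0,"tx":0,"ty":0,"tz":0.2,"ax":0,"ay":0,"az":0},{"gripper":0,"tx":0,"ty":0,"tz":0.5,"ax":0,"ay":0,"az":0},{"gripper":0,"tx":0,"ty":0,"tz":0.8,"ax":0,"ay":0,"az":0},{"gripper":0,"tx":0,"ty":0,"tz":0.8,"ax":0,"ay":0,"az":0},{"gripper":0,"tx":0,"ty":0,"tz":0.8,"ax":0,"ay":0,"az":0},{"gripper":0,"tx":0,"ty":0,"tz":0.8,"ax":0,"ay":0,"az":0},{"gripper":0,"tx":0,"ty":0,"tz":0.8,"ax":0,"ay":0,"az":0},{"gripper":0,"tx":0,"ty":-0.2,"tz":0.8,"ax":0,"ay":0,"az":0},{"gripper":0,"tx":0,"ty":0,"tz":0.8,"ax":0,"ay":0,"az":0},{"gripper":0,"tx":0,"ty":0,"tz":0.8,"ax":0,"ay":0,"az":0},{"gripper":0,"tx":0,"ty":0,"tz":0.8,"ax":0,"ay":0,"az":0},{"gripper":0,"tx":0,"ty":0,"tz":0.7,"ax":0,"ay":0,"az":0},{"gripper":0,"tx":0,"ty":0,"tz":0.5,"ax":0,"ay":0,"az":0},{"gripper":0,"tx":0,"ty":0,"tz":0.2,"ax":0,"ay":0,"az":0},{"gripper":0,"tx":0,"ty":0,"tz":0,"ax":0,"ay":0,"az":0},{"gripper":0,"tx":0,"ty":0,"tz":0,"ax":0,"ay":0,"az":0}]'

```text
t: 7.35
eef_pos: [0.6515, -0.0333, 0.3507]
ee_rot: [2.082, 1.57, -2.731]
force: [-0.1, -0.5, -2.6]
width: 0.0132
```

```bash
sed -i "s/'w2'/'w3'/" c.py; python3 c.py
```

```text
7.35 [ 0.65150397 -0.03331899  0.35071008] [[-0.    -0.995  0.101]
 [-0.     0.101  0.995]
 [-1.     0.    -0.   ]]
[-0.12071489 -0.46339336 -2.63301771] 0.013231117514195588
```

View pics/w3.png

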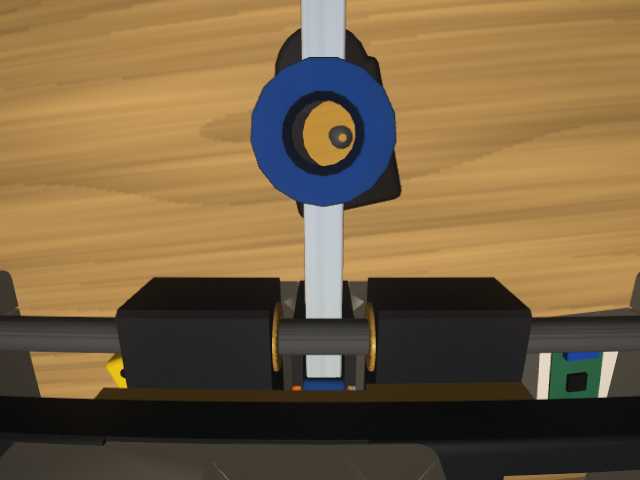

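View pics/w3s.png

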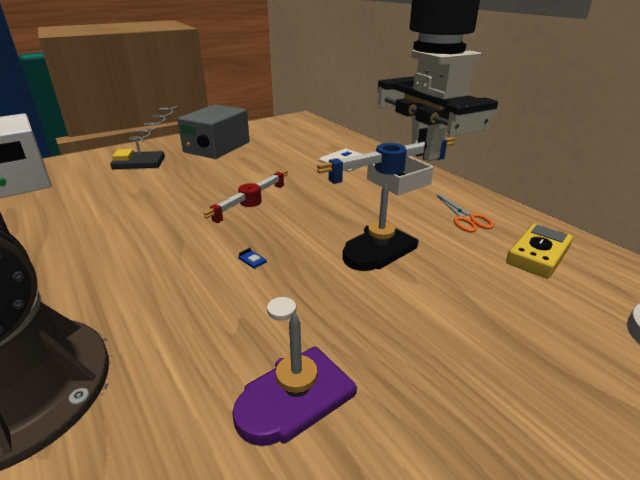

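The hub ring is centred at about (323.5,131.5), and the rod tip shows through the hole at (342,137). Next I compute the offset and check the tilt.

```bash
cat > f.py <<'E'
from h import *
import pickle
n='w3'
s=pickle.load(open(n+'.pkl','rb'));im=cv2.imread(f'pics/{n}.png')
cv2.imwrite('pics/w3z.png',cv2.resize(im[45:215,240:410],None,fx=3.5,fy=3.5,interpolation=cv2.INTER_CUBIC))
M=R.from_euler('xyz',s['ee_rot']).as_matrix()
P=atz('wrist',(342,137),.135,s);print('tip',P,'tool',M.T@(P-s['eef_pos']))
for z in (.198,.201,.204): 
    H=atz('wrist',(323.5,131.5),z,s);print('hub',z,H,'tool',M.T@(H-s['eef_pos']))
sd=cv2.imread('pics/w3s.png');cv2.imwrite('pics/w3sz.png',cv2.resize(sd[130:270,300:470],None,fx=4,fy=4,interpolation=cv2.INTER_CUBIC))
E
python3 f.py
```

```text
tip [ 0.5837299  -0.01761102  0.135     ] tool [0.21573759 0.06891708 0.00886738]
hub 0.198 [ 0.57989823 -0.02612538  0.198     ] tool [ 1.52741002e-01  7.19005097e-02 -4.21973010e-06]
hub 0.201 [ 0.5798801  -0.02612072  0.201     ] tool [ 1.49741010e-01  7.19203069e-02 -2.12729614e-06]
hub 0.204 [ 0.57986197 -0.02611606  0.204     ] tool [ 1.46741018e-01  7.19401041e-02 -3.48621874e-08]
```

View pics/w3z.png

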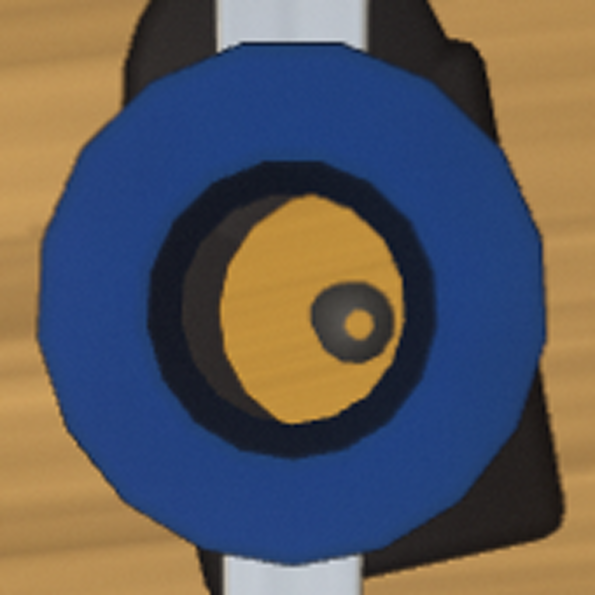

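View pics/w3sz.png

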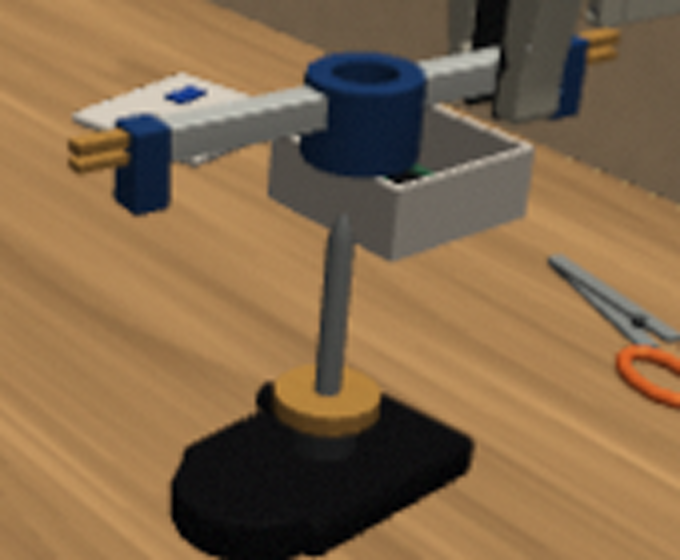

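The inner rim at the bottom of the hole is concentric with the top rim, so the bar is level within about half a degree. The rod tip needs tool offsets of +8.9 mm in z and -3 mm in y.

Emit:
play_rows --steps '[{"gripper":0,"tx":0,"ty":-0.06,"tz":0.18,"ax":0,"ay":0,"az":0},{"gripper":0,"tx":0,"ty":-0.06,"tz":0.18,"ax":0,"ay":0,"az":0},{"gripper":0,"tx":0.3,"ty":0,"tz":0,"ax":0,"ay":0,"az":0},{"gripper":0,"tx":0.3,"ty":0,"tz":0,"ax":0,"ay":0,"az":0},{"gripper":0,"tx":0.2,"ty":0,"tz":0,"ax":0,"ay":0,"az":0},{"gripper":0,"tx":0,"ty":0,"tz":0,"ax":0,"ay":0,"az":0},{"gripper":0,"tx":0,"ty":0,"tz":0,"ax":0,"ay":0,"az":0}]'

```text
t: 8.03
eef_pos: [0.6553, -0.0249, 0.3301]
ee_rot: [1.944, 1.569, -2.869]
force: [0.1, -0.2, -1.4]
width: 0.0135
```

```bash
sed -i "s/'w3'/'w4'/" c.py; python3 c.py; sed -e "s/w3/w4/g" f.py > f4.py; python3 f4.py; python3 - <<'E'
import cv2,numpy as np
a=cv2.imread('pics/w4z.png');b=cv2.imread('pics/w4sz.png')
cv2.imwrite('pics/w4c.png',np.hstack([cv2.resize(a,(400,400)),cv2.resize(b,(400,400*560//680)) if 0 else cv2.resize(b,(400,400))]))
E
```

```text
8.0333 [ 0.65532808 -0.02488836  0.33009065] [[-0.001 -0.995  0.101]
 [-0.     0.101  0.995]
 [-1.     0.001 -0.001]]
[ 0.13779601 -0.17885917 -1.38626239] 0.013460000014903951
tip [ 0.5868733  -0.01005592  0.135     ] tool [0.19518614 0.06932302 0.00794407]
hub 0.198 [ 0.58346544 -0.0176485   0.198     ] tool [1.32194445e-01 7.20362615e-02 1.02795979e-05]
hub 0.201 [ 0.58345042 -0.01764317  0.201     ] tool [1.29194468e-01 7.20560564e-02 1.23704910e-05]
hub 0.204 [ 0.58343541 -0.01763784  0.204     ] tool [1.26194492e-01 7.20758512e-02 1.44613840e-05]
```

View pics/w4c.png

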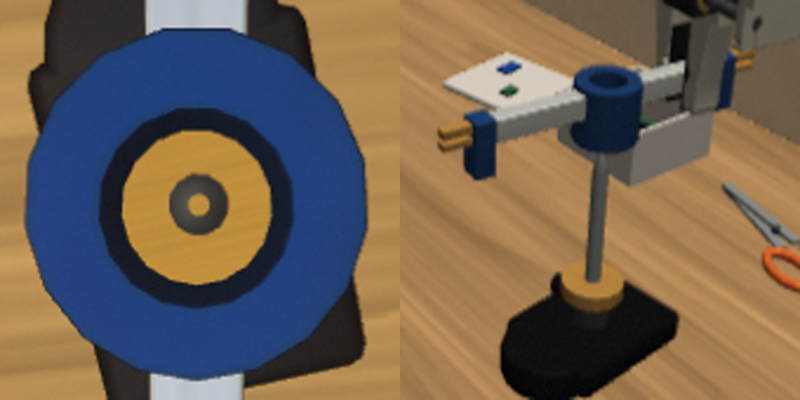

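The rod tip and collar now show centred in the hole, so I lower.

Emit:
play_rows --steps '[{"gripper":0,"tx":0.2,"ty":0,"tz":0,"ax":0,"ay":0,"az":0},{"gripper":0,"tx":0.3,"ty":0,"tz":0,"ax":0,"ay":0,"az":0},{"gripper":0,"tx":0.3,"ty":0,"tz":0,"ax":0,"ay":0,"az":0},{"gripper":0,"tx":0.3,"ty":0,"tz":0,"ax":0,"ay":0,"az":0},{"gripper":0,"tx":0.3,"ty":0,"tz":0,"ax":0,"ay":0,"az":0},{"gripper":0,"tx":0.3,"ty":0,"tz":0,"ax":0,"ay":0,"az":0},{"gripper":0,"tx":0.3,"ty":0,"tz":0,"ax":0,"ay":0,"az":0},{"gripper":0,"tx":0.3,"ty":0,"tz":0,"ax":0,"ay":0,"az":0},{"gripper":0,"tx":0.3,"ty":0,"tz":0,"ax":0,"ay":0,"az":0},{"gripper":0,"tx":0.3,"ty":0,"tz":0,"ax":0,"ay":0,"az":0},{"gripper":0,"tx":0.3,"ty":0,"tz":0,"ax":0,"ay":0,"az":0},{"gripper":0,"tx":0.2,"ty":0,"tz":0,"ax":0,"ay":0,"az":0},{"gripper":0,"tx":0.1,"ty":0,"tz":0,"ax":0,"ay":0,"az":0},{"gripper":0,"tx":0,"ty":0,"tz":0,"ax":0,"ay":0,"az":0},{"gripper":0,"tx":0,"ty":0,"tz":0,"ax":0,"ay":0,"az":0}]'

```text
t: 9.38
eef_pos: [0.6556, -0.0247, 0.2435]
ee_rot: [-1.956, 1.571, -0.486]
force: [0.5, 0.1, -1.2]
width: 0.0132
```

```bash
sed -i "s/'w4'/'w5'/" c.py; python3 c.py; sed -e "s/w3/w5/g" f.py > f5.py; python3 f5.py>/dev/null; python3 - <<'E'
import cv2,numpy as np
a=cv2.imread('pics/w5z.png');b=cv2.imread('pics/w5sz.png')
cv2.imwrite('pics/w5c.png',np.hstack([cv2.resize(a,(400,400)),cv2.resize(b,(400,400))]))
E
```

```text
9.3833 [ 0.65564831 -0.02472037  0.24350303] [[ 0.    -0.995  0.101]
 [-0.     0.101  0.995]
 [-1.    -0.    -0.   ]]
[ 0.45482204  0.08737517 -1.23809316] 0.013179965190078238
```

View pics/w5c.png

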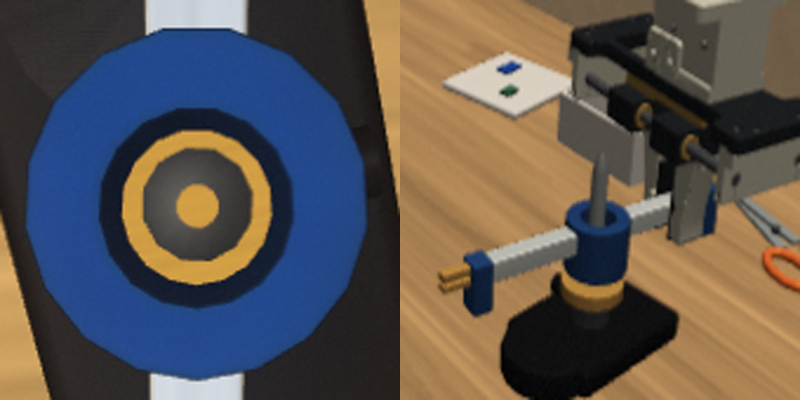

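The rod is centred in the hole with about 7 mm to go. I'll creep down while watching the force.

Emit:
play_rows --steps '[{"gripper":0,"tx":0.08,"ty":0,"tz":0,"ax":0,"ay":0,"az":0},{"gripper":0,"tx":0.08,"ty":0,"tz":0,"ax":0,"ay":0,"az":0},{"gripper":0,"tx":0.06,"ty":0,"tz":0,"ax":0,"ay":0,"az":0},{"gripper":0,"tx":0,"ty":0,"tz":0,"ax":0,"ay":0,"az":0},{"gripper":0,"tx":0,"ty":0,"tz":0,"ax":0,"ay":0,"az":0}]'

```text
t: 9.9
eef_pos: [0.6555, -0.0247, 0.2378]
ee_rot: [2.034, 1.571, -2.78]
force: [-0.3, -0.7, -2.0]
width: 0.0134
```

Emit:
play_rows --steps '[{"gripper":0,"tx":0.04,"ty":0,"tz":0,"ax":0,"ay":0,"az":0},{"gripper":0,"tx":0,"ty":0,"tz":0,"ax":0,"ay":0,"az":0},{"gripper":0,"tx":0,"ty":0,"tz":0,"ax":0,"ay":0,"az":0},{"gripper":0,"tx":0,"ty":0,"tz":0,"ax":0,"ay":0,"az":0}]'

```text
t: 10.23
eef_pos: [0.6555, -0.0248, 0.237]
ee_rot: [-1.714, 1.571, -0.245]
force: [-1.2, -0.4, -1.9]
width: 0.0137
```

Emit:
play_rows --steps '[{"gripper":0,"tx":0.03,"ty":0,"tz":0,"ax":0,"ay":0,"az":0},{"gripper":0,"tx":0,"ty":0,"tz":0,"ax":0,"ay":0,"az":0},{"gripper":0,"tx":0,"ty":0,"tz":0,"ax":0,"ay":0,"az":0},{"gripper":0,"tx":0,"ty":0,"tz":0,"ax":0,"ay":0,"az":0}]'

```text
t: 10.57
eef_pos: [0.6555, -0.0247, 0.2362]
ee_rot: [-1.322, 1.571, 0.148]
force: [0.1, 0.5, -0.9]
width: 0.0134
```

Emit:
play_rows --steps '[{"gripper":0,"tx":0.03,"ty":0,"tz":0,"ax":0,"ay":0,"az":0},{"gripper":0,"tx":0,"ty":0,"tz":0,"ax":0,"ay":0,"az":0},{"gripper":0,"tx":0,"ty":0,"tz":0,"ax":0,"ay":0,"az":0},{"gripper":0,"tx":0,"ty":0,"tz":0,"ax":0,"ay":0,"az":0}]'

```text
t: 10.9
eef_pos: [0.6556, -0.0247, 0.2357]
ee_rot: [-1.463, 1.57, 0.006]
force: [0.1, 0.4, 1.9]
width: 0.0133
```

Emit:
play_rows --steps '[{"gripper":0,"tx":0.02,"ty":0,"tz":0,"ax":0,"ay":0,"az":0},{"gripper":0,"tx":0,"ty":0,"tz":0,"ax":0,"ay":0,"az":0},{"gripper":0,"tx":0,"ty":0,"tz":0,"ax":0,"ay":0,"az":0},{"gripper":0,"tx":0,"ty":0,"tz":0,"ax":0,"ay":0,"az":0}]'

```text
t: 11.23
eef_pos: [0.6558, -0.0247, 0.2354]
ee_rot: [-1.475, 1.57, -0.005]
force: [0.5, 0.1, 5.0]
width: 0.0133
```

```bash
sed -i "s/'w5'/'w6'/" c.py; python3 c.py; sed -e "s/w3/w6/g" f.py > f6.py; python3 f6.py>/dev/null; python3 - <<'E'
import cv2,numpy as np
a=cv2.imread('pics/w6z.png');b=cv2.imread('pics/w6sz.png')
cv2.imwrite('pics/w6c.png',np.hstack([cv2.resize(a,(300,400)),cv2.resize(b,(500,412))[:400]]))
E
```

```text
11.2333 [ 0.65575298 -0.02473844  0.23538683] [[ 0.001 -0.995  0.101]
 [-0.     0.101  0.995]
 [-1.    -0.001  0.   ]]
[0.54479099 0.11357656 5.036943  ] 0.01327247893476282
```

View pics/w6c.png

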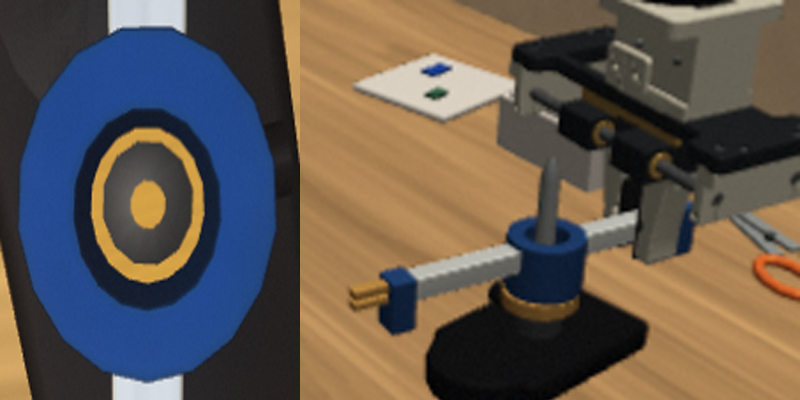

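The hub sits on the collar, with contact force of 5 N and the TCP at z 0.2354, about as predicted. Releasing.

Emit:
play_rows --steps '[{"gripper":0.4,"tx":0,"ty":0,"tz":0,"ax":0,"ay":0,"az":0},{"gripper":0.5,"tx":0,"ty":0,"tz":0,"ax":0,"ay":0,"az":0},{"gripper":0.6,"tx":0,"ty":0,"tz":0,"ax":0,"ay":0,"az":0},{"gripper":0.6,"tx":0,"ty":0,"tz":0,"ax":0,"ay":0,"az":0},{"gripper":0.6,"tx":0,"ty":0,"tz":0,"ax":0,"ay":0,"az":0},{"gripper":0.6,"tx":0,"ty":0,"tz":0,"ax":0,"ay":0,"az":0}]'

```text
t: 11.83
eef_pos: [0.6554, -0.0247, 0.2347]
ee_rot: [1.784, 1.57, -3.029]
force: [0.1, -0.6, 0.0]
width: 0.0475
```

Emit:
play_rows --steps '[{"gripper":0.6,"tx":-0.2,"ty":0,"tz":0,"ax":0,"ay":0,"az":0},{"gripper":0.6,"tx":-0.5,"ty":0,"tz":0,"ax":0,"ay":0,"az":0},{"gripper":0.6,"tx":-0.7,"ty":0,"tz":0,"ax":0,"ay":0,"az":0},{"gripper":0.6,"tx":-0.7,"ty":0,"tz":0,"ax":0,"ay":0,"az":0},{"gripper":0.6,"tx":-0.7,"ty":0,"tz":0,"ax":0,"ay":0,"az":0},{"gripper":0.6,"tx":-0.7,"ty":0,"tz":0,"ax":0,"ay":0,"az":0},{"gripper":0.6,"tx":-0.6,"ty":0,"tz":0,"ax":0,"ay":0,"az":0},{"gripper":0.6,"tx":-0.3,"ty":0,"tz":0,"ax":0,"ay":0,"az":0},{"gripper":0.6,"tx":0,"ty":0,"tz":0,"ax":0,"ay":0,"az":0},{"gripper":0.6,"tx":0,"ty":0,"tz":0,"ax":0,"ay":0,"az":0}]'

```text
t: 12.67
eef_pos: [0.6553, -0.0247, 0.3454]
ee_rot: [-0.958, 1.57, 0.511]
force: [-0.3, -0.2, -0.2]
width: 0.0523
```

```bash
sed -i "s/'w6'/'w7'/" c.py; python3 c.py; sed -e "s/w3/w7/g" f.py > f7.py; python3 f7.py>/dev/null; python3 - <<'E'
import cv2,numpy as np
a=cv2.imread('pics/w7.png');b=cv2.imread('pics/w7sz.png')
cv2.imwrite('pics/w7c.png',np.hstack([cv2.resize(a,(400,300)),cv2.resize(b,(400,300))]))
E
```

```text
12.6667 [ 0.65532667 -0.02470483  0.34538016] [[ 0.001 -0.995  0.101]
 [ 0.001  0.101  0.995]
 [-1.    -0.001  0.001]]
[-0.3015162  -0.18828719 -0.19009691] 0.05233186237021597
```

View pics/w7c.png

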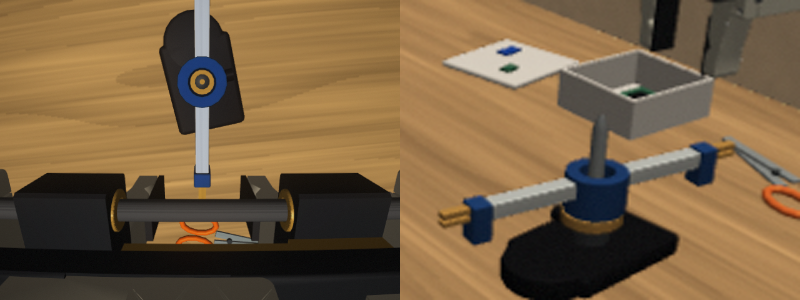

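The bar sits level on the black stand's collar and the gripper is clear of it. One last look for stillness, then hand in.

```bash
python3 - <<'E'
from h import *
b=optics.grab_frame('side'); a=cv2.imread('pics/w7s.png')[:,:,::-1]
print('maxdiff near stand',cv2.GaussianBlur(cv2.absdiff(a,b),(5,5),0)[170:270,310:440].max())
h=cv2.cvtColor(b,cv2.COLOR_RGB2HSV);m=cv2.inRange(h,(105,120,30),(125,255,255));m[:, :335]=0
n,l,st,ce=cv2.connectedComponentsWithStats(m);print([list(x) for x in st[1:] if x[4]>80])
s=np.array([.582,-.020,.05]);t=np.linspace(0,6.28,50)
ring=lambda z:np.c_[s[0]+.024*np.cos(t),s[1]+.024*np.sin(t),0*t+z]
print('pred hub',proj('side',ring(.086)).min(0),proj('side',np.r_[ring(.05),ring(.086)]).max(0))
from station import job_done
print(job_done())
E
```

```text
maxdiff near stand 4
[[np.int32(422), np.int32(197), np.int32(13), np.int32(19), np.int32(138)], [np.int32(369), np.int32(205), np.int32(28), np.int32(28), np.int32(571)]]
pred hub [369.31674188 202.63569841] [397.40548114 234.13883199]
the job is handed in; nothing more can be done
None
```

The blue clip bar is fitted on the black stand's rod, resting flat on the brass collar, and released. I handed the job in at about 12.7 s of the 48 s allowed.

I gripped the bar by its far arm and lifted it. I centred the hub over the rod by looking down through the hole with the wrist camera, then lowered it in small steps. At contact with the collar the force was about 5 N. I then opened the gripper and backed straight up. I did not go near the red bar or the purple stand.

**Last checks**
- **Seating:** the hub appears in the side picture within about 3 pixels of where a fully seated hub should be. The tool height at contact also matched the prediction to about 1 mm.
- **Level and still:** the bar looks level and did not move between the last two side pictures. The force on the tool was about 0 N after release.

**One disagreement:** early top and side estimates of the seat position differed by about 6–7 mm. I resolved this with the wrist view through the hub, where the rod stayed centred all the way down.

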